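# Bring the display lights up with a stroke along the dimmer strip

### The job

Turn on the display-case lights at the control on the worktop: press the green-dotted half of its black rocker switch fully down, then run the closed fingertips lightly along the whole curved touch strip, from the dark end by the small dot to the pale end by the large dot, and take the hand away. Press the strip only gently; do not lift the control or shift it from where it stands, and leave the jars and the pot alone.

Things in the scene. Friction and masses are not known exactly. Their poses are not given: they have to be found in the camera images.
- control: Light control: a loose flat unit, grey case with aluminium face, 150 (x) x 250 (y) x 30 mm high, about 1 kg, on rubber feet. Origin: centre of its underside; z up; +y towards the strip's dark end with the small black dot, -y towards the pale end with the large dot; +x towards the strip's side, away from the robot (turned by up to 0.5 rad).
- rocker (a joint): Black rocker switch on the robot's side of the control's face, 50 mm long along the control's y, 26 mm wide. Joint in rad: about 0 off, 0.34 fully on; it stays where left and takes 2 to 4 N near the end of its raised half. That half (towards -y, green dot) has its end about 46 mm above the worktop when off, and lies level at about 38 mm when on.
- rocker_on_half (a point): On top of the raised rocker half, at its green dot, 16 mm from the pivot (which lies on the -x side of the control's centre): press straight down here. It sinks about 5 mm.
- strip (a joint): Travel of the sprung strip in m: 0 up, 0.008 at its stop. The whole strip sinks level, as one piece, wherever it is pressed, from about 1.3 N (starts) to 5.3 N (stop), and springs back. It is a band 24 mm wide, 204 mm long, curved (radius 180 mm, bulging to the control's +x), of six flush segments 34 mm long; its flat top is 42 mm above the worktop, 12 mm above the face.
- seg0: Segment 1 of 6 of the strip, counted from the dim end (darkest brown), 24 x 34 x 16 mm; origin at its centre line, 12 mm below its top; its own y runs along the strip towards the dim end.
- seg0_top (a point): Centre of the top of segment 1 of the strip.
- seg1: Segment 2 of 6 of the strip, counted from the dim end (dark brown), 24 x 34 x 16 mm; origin at its centre line, 12 mm below its top; its own y runs along the strip towards the dim end.
- seg1_top (a point): Centre of the top of segment 2 of the strip.
- seg2: Segment 3 of 6 of the strip, counted from the dim end (brown), 24 x 34 x 16 mm; origin at its centre line, 12 mm below its top; its own y runs along the strip towards the dim end.
- seg2_top (a point): Centre of the top of segment 3 of the strip.
- seg3: Segment 4 of 6 of the strip, counted from the dim end (tan), 24 x 34 x 16 mm; origin at its centre line, 12 mm below its top; its own y runs along the strip towards the dim end.
- seg3_top (a point): Centre of the top of segment 4 of the strip.
- seg4: Segment 5 of 6 of the strip, counted from the dim end (light yellow), 24 x 34 x 16 mm; origin at its centre line, 12 mm below its top; its own y runs along the strip towards the dim end.
- seg4_top (a point): Centre of the top of segment 5 of the strip.
- seg5: Segment 6 of 6 of the strip, counted from the dim end (palest yellow), 24 x 34 x 16 mm; origin at its centre line, 12 mm below its top; its own y runs along the strip towards the dim end.
- seg5_top (a point): Centre of the top of segment 6 of the strip.
- olive_jar: Bystander: glass jar with green lid, 63 mm wide, 109 mm high, loose; origin at the centre of its underside.
- pepper_jar: Bystander: spice jar with red cap, 45 mm wide, 106 mm high, loose; origin at the centre of its underside.
- sample_pot: Bystander: white pot, 72 mm wide, 71 mm high, loose; origin at the centre of its underside.

How it is judged:
By the outcome, as a careful person would: the job done as asked, in the order asked, and still so for the second after the job is handed in, with the robot touching nothing.
It also fails if it takes over 45 s, if anything falls off the work surface, if the arm or the gripper's body presses on something with over 40 N, if the wrist force passes 120 N, or if a joint passes its speed limit or range.

### The arm

A 6-joint arm with a two-finger parallel gripper is mounted at the origin on a cart in front of the work surface, level with it; the furniture and walls round the work are solid. World frame = base frame: x ahead of the robot, y to its left, z up, the work surface at z = 0. Lengths are in m, angles in degrees, forces in N, time in s.
With the tool pointing down it reaches from about 0.275 to 0.725 m from the base axis. Payload 5.6 kg.
Tool frame: the origin (TCP) lies midway between the tips of the shut fingers; the grasp point (between the pads) lies 19 mm behind it; z points along the fingers, y is the direction in which the jaws open and shut (so a half turn about z gives the same grasp; the last joint's range is limited). The gripper opens to 85 mm and grips with 20 to 120 N. Pads are 22 mm wide; open, the fingers measure 114 mm over their backs; the gripper's body (76 mm by 85 mm) begins 54 mm behind the grasp point. The pads swing forward as they close: fully open they stand 13 mm farther back than shut.
Start: joints at [83.171, 14.616, 6.199, 0, -81.583, -16.306], TCP at [0.216, 0.506, 0.231] pointing down, gripper open.
Joint ranges: [-168.99, 168.99], [-69.2, 112.95], [-62.41, 85.93], [-164.36, 98.24], [-168.68, -3.75], [-174.98, 174.98]. Speed limits (degrees/s): [147.25, 147.25, 180, 180, 180, 180].

### API

Orientations are given as a 3x3 rotation matrix whose columns are the frame's x, y, z axes.
In Python, from workcell import sense, cams, workorder gives the robot as it stands.
- The arm moves only by the tool move_arm, never from a script. Its argument "increments" is text: rows parted by semicolons, each of 7 numbers parted by spaces: the shift along the tool's x, y, z in mm, then the turn, a rotation vector about the tool's x, y, z in rad, then the opening, from -1 (shut) to 1 (fully open), so that 0 is half open. In form: dx dy dz ax ay az fingers; .... A call has 1 to 10 rows; each row shifts and turns the pose as measured when the row begins, along the tool's axes as they then stand; what a row does not reach is not made up. A row lasts 1/12 s, in which the tool goes at most 41.7 mm and 7.16 degrees, less where a joint would pass 70% of its speed; a pose out of reach is approached as far as the arm can. A call with a gripper value outside its range is refused whole. The fingers move at their own pace and stop on an object; "squeeze" is the grip in N (left out, the last holds). Time passes only in rows, so rows that do not move let the fingers close. It gives the time, the measured TCP pose, the force and the opening at its end, in the units of the state.
- sense(): the state, without advancing time (a new reading comes with each control period).
- cams.get_image(name): name is "scene" or "top" or "wrist"; returns (picture, depth): 480x640x3 uint8, blue, green, red; 480x640 float32, m along the optical axis (not along the pixel's ray), 0 where there is no reading.
- cams.get_calibration(name): a dict with "fovy" (degrees; the focal length in pixels is half the picture's height over the tangent of half this angle, whatever the lens; pixels are square), "cx", "cy" (the principal point, pixels), "k1" (the pictures are not rectified: a ray, as slopes to the right and down, at radius r is drawn at 1 + k1 r^2 times it, then the intrinsics apply), "rvec" (rotation vector, rad) and "tvec" (3), from world to camera coordinates, as OpenCV has them. Camera axes: x right, y down, z forward; pixel columns grow to the right and rows downward; lengths in m; the calibration is good to about 2 mm. A picture is of the moment at which its call begins: read the wrist's pose just before it. get_calibration takes no time and is no camera call; for the wrist camera it gives the pose at the moment of the call.
- workorder.close_job(): hands the job in, once; it reports no verdict.
The state is a dict: "time_s": time; "q": joint angles; "qvel": joint speeds; "joint_torque": joint torques, N m; "tcp_pos": TCP position; "ee_rot": TCP orientation; "force": force on the tool from outside, world axes, zero at the start; "wrist_torque": the same for the moment, N m; "gripper_width": opening from 0.0 (shut) to 1.0 (fully open).
Only numpy, scipy, OpenCV 4.12 (cv2) and the standard library are available. Lean on these libraries where they do the work, as an engineer would, in place of code of your own. Each camera call takes 0.05 s, during which the arm holds its last target. There are 200 camera calls.

## Working session

There is one attempt and no reset: what is moved stays moved. The work goes in short steps, Python scripts to look and compute and a tool call to move; the robot and the scene stay as the last step left them, time stands still between calls to the robot, and variables do not carry over. Pictures are saved under pics/ and viewed, about 8 in all and at most 12, crops included, and the job is handed in when it is done.

Besides the shell and the picture viewer there is one more tool, called after "Call:" as a command line: name --argument value ..., lists and objects as JSON in quotes. move_arm: Moves the arm, as the interface text tells. Its arguments: {"type":"object","properties":{"increments":{"type":"string"},"squeeze":{"type":"number"}},"required":["increments"]}

```bash
mkdir -p pics; cat > h.py <<'E'
import numpy as np, cv2
from workcell import sense, cams, workorder
def cal(n):
    c=cams.get_calibration(n); f=240/np.tan(np.radians(c["fovy"])/2)
    R=cv2.Rodrigues(np.array(c["rvec"],float))[0]; return c,f,R,np.array(c["tvec"],float).ravel()
def ray(c4,u,v):
    c,f,R,t=c4; K=np.array([[f,0,c["cx"]],[0,f,c["cy"]],[0,0,1]])
    p=cv2.undistortPoints(np.array([[[u,v]]],float),K,np.array([c["k1"],0,0,0.]))[0,0]
    return -R.T@t, R.T@np.array([p[0],p[1],1])
def onplane(c4,u,v,z):
    o,d=ray(c4,u,v); return o+d*(z-o[2])/d[2]
E
python3 - <<'E'
from h import *
s=sense(); print(s)
for n in("top","scene"):
    im,d=cams.get_image(n); cv2.imwrite(f"pics/{n}0.png",im); np.save(f"pics/{n}0d.npy",d); print(n,cams.get_calibration(n))
E
```

```text
{'time_s': 0.0, 'q': array([ 8.31699197e+01,  1.46517906e+01,  6.13091016e+00, -2.76508244e-02,
       -8.15835015e+01, -1.63070843e+01]), 'qvel': array([-8.19766402e-05,  6.01933004e-02,  6.31420496e-04, -5.95086432e-02,
       -9.82647083e-02,  7.46064450e-02]), 'joint_torque': array([-2.51339530e-03, -3.86633170e+01,  2.37945056e+01,  5.36541089e+00,
       -6.09670824e-03,  2.09467652e-05]), 'tcp_pos': array([0.21585534, 0.50532872, 0.2304078 ]), 'ee_rot': array([[ 9.19538906e-01, -3.92998375e-01, -6.90669272e-04],
       [-3.92998978e-01, -9.19537239e-01, -1.75208615e-03],
       [ 5.34708942e-05,  1.88254370e-03, -9.99998227e-01]]), 'force': array([-0.51968603,  0.38950045, -0.37788293]), 'wrist_torque': array([0.06243292, 0.0490286 , 0.06292608]), 'gripper_width': 0.9971164355532768}
top {'fovy': 54.30552969012985, 'cx': 319.11746117038194, 'cy': 240.6721975782076, 'k1': -0.09518614157605892, 'rvec': array([ 2.14283172, -2.07924171,  0.21152708]), 'tvec': array([0.01893938, 0.51093263, 0.81706015])}
scene {'fovy': 50.52124166964898, 'cx': 317.16789433225136, 'cy': 242.00107465159905, 'k1': -0.07167969969610549, 'rvec': array([ 2.16646208, -0.89071958,  0.36796549]), 'tvec': array([-0.35344073,  0.30304387,  0.63559036])}
```

View pics/top0.png

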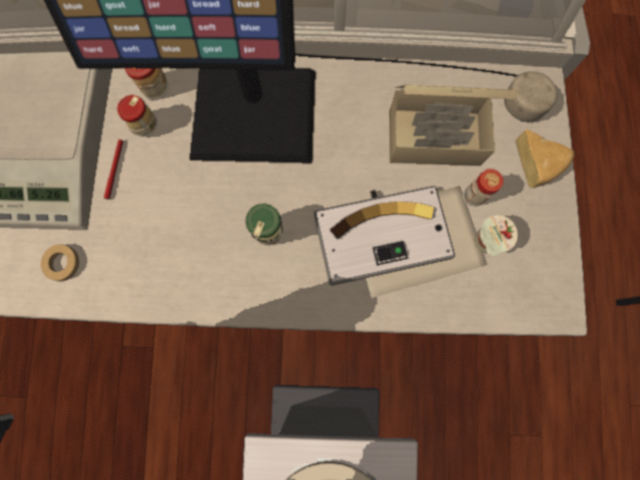

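View pics/scene0.png

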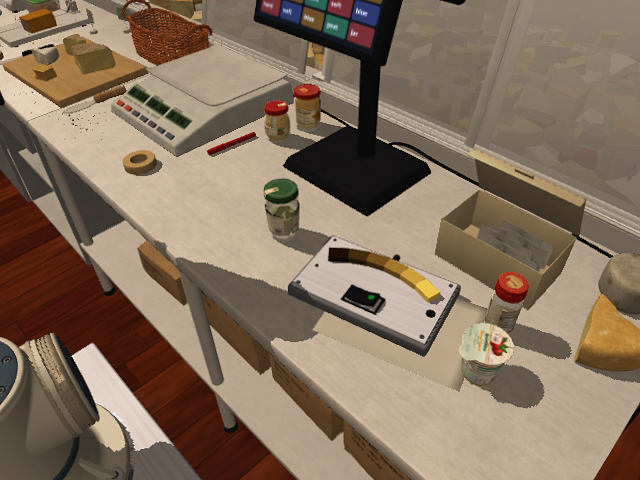

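Top view: the control is centred near (385,233). The strip runs from its dark end (338,228) to its pale end (430,212), and the green dot is at (397,250). The olive jar (265,222), pepper jar (487,185) and pot (497,233) are all clear of the strip. The scene view agrees. Next I'll measure these.

```bash
cat > m.py <<'E'
from h import *
from scipy.optimize import least_squares
def dot(im,c4,box):
    x0,y0,x1,y1=box; hs=cv2.cvtColor(im,cv2.COLOR_BGR2HSV)
    m=cv2.inRange(hs,(45,100,60),(80,255,255)); k=np.zeros_like(m);k[y0:y1,x0:x1]=1;m*=k
    v,u=np.nonzero(m); return len(u),u.mean(),v.mean(),onplane(c4,u.mean(),v.mean(),.043)
def strip(im,c4,box,smin=80):
    x0,y0,x1,y1=box; hs=cv2.cvtColor(im,cv2.COLOR_BGR2HSV)
    m=cv2.inRange(hs,(5,smin,20),(35,255,255)); k=np.zeros_like(m);k[y0:y1,x0:x1]=1;m*=k
    n,l,st,_=cv2.connectedComponentsWithStats(m); i=1+st[1:,4].argmax(); m=(l==i)
    v,u=np.nonzero(m); P=np.array([onplane(c4,a,b,.042)[:2] for a,b in zip(u,v)])
    # band fit: centre of arc C, R=.18; robust radial midline
    f=lambda c:(np.hypot(*(P-c).T)-.18)
    c=least_squares(f,P.mean(0)-[.17,0]).x
    r=np.hypot(*(P-c).T); th=np.arctan2(*(P-c).T[::-1])
    lo,hi=np.percentile(th,[.5,99.5]); 
    return m,c,lo,hi,np.percentile(r,[1,99]),P
E
python3 - <<'E'
from m import *
for n,bx,bg in(("top",(322,195,442,242),(370,235,415,270)),("scene",(320,240,445,305),(340,280,390,320))):
    im=cv2.imread(f"pics/{n}0.png"); c4=cal(n); print(n,"cam",-c4[2].T@c4[3]); print(" dot",dot(im,c4,bg))
    m,c,lo,hi,r,P=strip(im,c4,bx); print(m.sum(),c,np.degrees([lo,hi,(lo+hi)/2]),"arc",(hi-lo)*.18,r)
    for t in(hi,(lo+hi)/2,lo): print(c+.18*np.array([np.cos(t),np.sin(t)]))
c4=cal("top")
for nm,u,v,z in(("olive",264,221,.109),("pepper",490,181,.106),("pot",500,232,.071),("facecTL",318,211,.03),("TR",437,188,.03),("BR",453,262,.03),("BL",331,282,.03)): print(nm,onplane(c4,u,v,z))
E
```

```text
top cam [0.3333672  0.02723168 0.9039485 ]
 dot (32, np.float64(397.875), np.float64(249.78125), array([ 0.49908249, -0.11382223,  0.043     ]))
1301 [ 0.40229574 -0.1228651 ] [-18.6333107   45.89318333  13.62993631] arc 0.2027159595825727 [0.16690518 0.19253209]
[0.52757542 0.00638273]
[ 0.57722658 -0.08044812]
[ 0.57286065 -0.18037695]
scene cam [ 0.07797907 -0.44335338  0.64659731]
 dot (27, np.float64(370.6666666666667), np.float64(296.81481481481484), array([ 0.49914658, -0.11558638,  0.043     ]))
1698 [ 0.39807348 -0.12687782] [-20.00465652  44.93085912  12.4631013 ] arc 0.20400093887854315 [0.16278592 0.19605647]
[5.25506201e-01 2.47719640e-04]
[ 0.57383182 -0.08803187]
[ 0.56721315 -0.18845519]
olive [0.53073311 0.13152058 0.109     ]
pepper [ 0.61887306 -0.2727877   0.106     ]
pot [ 0.5326952  -0.29998225  0.071     ]
facecTL [0.57332253 0.03844259 0.03      ]
TR [ 0.62751291 -0.19405653  0.03      ]
BR [ 0.4809784  -0.22153151  0.03      ]
BL [0.43638584 0.00984149 0.03      ]
```

The two views agree: control yaw about 13°, green dot near (0.499,-0.115), strip arc centre near (0.402,-0.123). I'll move over the control now.

Call:
move_arm --increments "27 24 0 0 0 0 -1;27 24 0 0 0 0 -1;27 24 0 0 0 0 -1;27 24 0 0 0 0 -1;27 24 0 0 0 0 -1;27 24 0 0 0 0 -1;27 24 0 0 0 0 -1;27 24 0 0 0 0 -1;27 24 0 0 0 0 -1;27 24 0 0 0 0 -1" --squeeze 20

```text
time_s: 0.93
tcp_pos: [0.3706, 0.1676, 0.2258]
ee_rot: [[0.924, -0.383, -0.006], [-0.383, -0.924, -0.01], [-0.002, 0.012, -1.0]]
force: [1.2, 0.6, -0.1]
gripper_width: -0.001
```

Call:
move_arm --increments "27 24 0 0 0 0 -1;27 24 0 0 0 0 -1;27 24 0 0 0 0 -1;0 0 0 0 0 -0.105 -1;0 0 0 0 0 -0.105 -1;0 0 0 0 0 -0.105 -1;0 0 0 0 0 -0.105 -1;0 0 0 0 0 -0.105 -1;0 0 0 0 0 -0.105 -1;0 0 0 0 0 0 -1"

```text
time_s: 1.77
tcp_pos: [0.418, 0.0549, 0.2234]
ee_rot: [[0.968, 0.249, -0.013], [0.249, -0.968, -0.013], [-0.016, 0.009, -1.0]]
force: [-0.8, -0.1, 0.6]
gripper_width: 0.002
```

Call:
move_arm --increments "7 30 0 0 0 0 -1;7 30 0 0 0 0 -1;7 30 0 0 0 0 -1;7 30 0 0 0 0 -1;7 30 0 0 0 0 -1;5 20 0 0 0 0.02 -1;0 0 0 0 0 0 -1;0 0 0 0 0 0 -1"

```text
time_s: 2.43
tcp_pos: [0.5003, -0.1061, 0.2213]
ee_rot: [[0.978, 0.208, -0.018], [0.207, -0.978, -0.012], [-0.02, 0.008, -1.0]]
force: [0.4, 0.8, -0.3]
gripper_width: -0.002
```

```bash
python3 - <<'E'
from m import *
s=sense(); print(s["time_s"],s["tcp_pos"],s["ee_rot"][:,2],s["force"])
c4=cal("wrist"); im,d=cams.get_image("wrist"); cv2.imwrite("pics/w1.png",im); np.save("pics/w1d.npy",d)
print("cam",-c4[2].T@c4[3]); import pickle; pickle.dump(c4,open("pics/w1c.pkl","wb"))
E
```

```text
2.4333 [ 0.5003145  -0.10608147  0.22132693] [-0.01810011 -0.01164295 -0.99976839] [ 0.41053959  0.77816529 -0.31889288]
cam [ 0.58141187 -0.08758493  0.36271565]
```

View pics/w1.png

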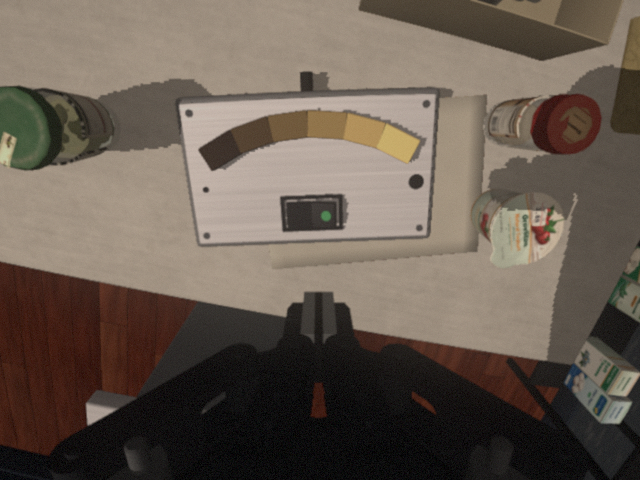

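The wrist view shows the whole control: the strip runs from (215,153) at the dark end to (408,146) at the pale end, the rocker is at (312,214), the green dot at (326,216), and the shut fingertips at (319,295).

```bash
python3 - <<'E'
from m import *
import pickle; c4=pickle.load(open("pics/w1c.pkl","rb")); im=cv2.imread("pics/w1.png"); d=np.load("pics/w1d.npy")
print("dot",dot(im,c4,(280,190,350,240)))
m,c,lo,hi,r,P=strip(im,c4,(190,100,430,178),60); print(m.sum(),c,np.degrees([lo,hi,(lo+hi)/2]),"arc",(hi-lo)*.18,r)
for t in np.linspace(hi,lo,7): print(np.round(c+.18*np.array([np.cos(t),np.sin(t)]),4))
for nm,u,v in(("TL",180,100),("TR",436,91),("BR",431,237),("BL",200,246)): print(nm,onplane(c4,u,v,.03))
for nm,u,v in(("rkL",285,214),("rkR",339,212)): print(nm,onplane(c4,u,v,.04))
# tcp projection & depth there
s=sense(); p=c4[2]@s["tcp_pos"]+c4[3]; f=c4[1]; print("tcp px",f*p[0]/p[2]+c4[0]["cx"],f*p[1]/p[2]+c4[0]["cy"],p[2],d[300,319], "px/m",f/p[2])
ys,xs=np.nonzero(m); 
for u,v in((215,153),(316,125),(400,143),(326,216),(250,190)):
    o,dd=ray(c4,u,v); print((u,v),o+dd*d[v,u])
E
```

```text
dot (9, np.float64(325.1111111111111), np.float64(215.88888888888889), array([ 0.49910466, -0.11467883,  0.043     ]))
6033 [ 0.40518007 -0.12494569] [-18.37992929  46.30849009  13.9642804 ] arc 0.2032246630943906 [0.16798148 0.19138788]
[0.5295 0.0052]
[ 0.5517 -0.0203]
[ 0.5687 -0.0496]
[ 0.5799 -0.0815]
[ 0.5849 -0.115 ]
[ 0.5836 -0.1487]
[ 0.576  -0.1817]
TL [0.57653952 0.03880137 0.03      ]
TR [ 0.63288112 -0.19011208  0.03      ]
BR [ 0.49642865 -0.22925317  0.03      ]
BL [0.43696911 0.00600204 0.03      ]
rkL [ 0.4921168  -0.07592625  0.04      ]
rkR [ 0.50499643 -0.12743999  0.04      ]
tcp px 317.6576776491233 307.709118231651 0.16112140524165552 0.14532642 px/m 2100.1979954795456
(215, 153) [ 0.53685547 -0.00212847  0.04204799]
(316, 125) [ 0.5799683  -0.08859214  0.04286831]
(400, 143) [ 0.58085175 -0.16702565  0.04338163]
(326, 216) [ 0.49909536 -0.115579    0.04269538]
(250, 190) [ 0.50674789 -0.03744758  0.03141199]
```

Repeated measurements agree within about 2 mm. Next I level the tool and come down over the green dot.

Call:
move_arm --increments "-3 9 30 0.008 0.02 0 -1;0 0 35 0 0 0 -1;0 0 35 0 0 0 -1;0 0 30 0 0 0 -1;0 0 15 0 0 0 -1;0 0 0 0 0 0 -1;0 0 0 0 0 0 -1"

```text
time_s: 3.07
tcp_pos: [0.4984, -0.1105, 0.0742]
ee_rot: [[0.979, 0.206, 0.007], [0.206, -0.979, 0.001], [0.008, 0.0, -1.0]]
force: [-0.1, -0.3, 0.3]
gripper_width: 0.003
```

Call:
move_arm --increments "0 5 15 0 0 0 -1;0 0 5 0 0 0 -1;0 0 0 0 0 0 -1;0 0 0 0 0 0 -1"

```text
time_s: 3.4
tcp_pos: [0.5028, -0.1135, 0.0592]
ee_rot: [[0.978, 0.208, 0.016], [0.208, -0.978, 0.001], [0.015, 0.002, -1.0]]
force: [0.6, -0.2, -0.5]
gripper_width: 0.003
```

Call:
move_arm --increments "-4 1 5 0 -0.01 0 -1;0 0 3 0 0 0 -1;0 0 0 0 0 0 -1"

```text
time_s: 3.65
tcp_pos: [0.5009, -0.115, 0.0537]
ee_rot: [[0.978, 0.208, 0.01], [0.208, -0.978, -0.001], [0.01, 0.004, -1.0]]
force: [-0.5, -0.6, -0.3]
gripper_width: -0.003
```

Call:
move_arm --increments "-2 1 4 0 0 0 -1;0 0 4 0 0 0 -1;0 0 4 0 0 0 -1;0 0 2 0 0 0 -1"

```text
time_s: 3.98
tcp_pos: [0.5005, -0.1172, 0.0403]
ee_rot: [[0.978, 0.209, 0.014], [0.209, -0.978, -0.003], [0.013, 0.006, -1.0]]
force: [-1.1, -1.7, 2.9]
gripper_width: -0.0
```

Call:
move_arm --increments "0 0 2 0 0 0 -1;0 0 2 0 0 0 -1"

```text
time_s: 4.15
tcp_pos: [0.5008, -0.1177, 0.0381]
ee_rot: [[0.978, 0.21, 0.014], [0.21, -0.978, -0.004], [0.013, 0.007, -1.0]]
force: [-11.3, 6.6, 34.1]
gripper_width: -0.001
```

Call:
move_arm --increments "0 0 1.5 0 0 0 -1;0 0 1 0 0 0 -1"

```text
time_s: 4.32
tcp_pos: [0.5006, -0.1175, 0.0385]
ee_rot: [[0.977, 0.211, 0.015], [0.211, -0.978, -0.004], [0.014, 0.008, -1.0]]
force: [-3.0, 0.2, 6.4]
gripper_width: 0.001
```

The rocker reached its stop (z about 0.038, with a force peak). I'll back off, head towards the dark end and check with the wrist camera.

Call:
move_arm --increments "0 0 -6 0 0 0 -1;0 0 -15 0 0.01 0 -1;0 0 -30 0 0 0 -1;0 0 -30 0 0 0 -1;0 0 -30 0 0 0 -1;0 0 -20 0 0 0 -1;0 0 0 0 0 0 -1;0 0 0 0 0 0 -1"

```text
time_s: 4.98
tcp_pos: [0.4953, -0.1161, 0.1737]
ee_rot: [[0.978, 0.209, 0.019], [0.209, -0.978, 0.001], [0.019, 0.003, -1.0]]
force: [-0.5, -1.3, -0.1]
gripper_width: -0.003
```

```bash
python3 - <<'E'
from m import *
s=sense(); print(s["time_s"],s["tcp_pos"],s["ee_rot"][:,2],s["force"])
c4=cal("wrist"); im,d=cams.get_image("wrist"); cv2.imwrite("pics/w2.png",im)
cv2.imwrite("pics/w2v.png",im); 
try:
    p=[onplane(c4,*x,.03) for x in((0,0),(639,0))]
    f=c4[1]
    def px(P):
        q=c4[2]@np.array(P)+c4[3]; return int(f*q[0]/q[2]+c4[0]["cx"]),int(f*q[1]/q[2]+c4[0]["cy"])
    print("expected dot px",px((.499,-.1147,.038)))
    x,y=px((.5,-.11,.04)); print("dot",dot(im,c4,(x-40,y-40,x+40,y+40)))
    m,c,lo,hi,r,P=strip(im,c4,(0,0,640,y-35),60); print(m.sum(),c,np.degrees([lo,hi,(lo+hi)/2]),"arc",(hi-lo)*.18,r)
except Exception as e: print(e)
E
```

```text
4.9833 [ 0.49526793 -0.11613668  0.17372083] [ 1.92202344e-02  6.14168534e-04 -9.99815086e-01] [-0.4881963  -1.25639361 -0.06002323]
expected dot px (316, 227)
dot (52, np.float64(319.78846153846155), np.float64(226.34615384615384), array([ 0.50139151, -0.11665675,  0.043     ]))
8173 [ 0.405071   -0.12483784] [-18.40219531  46.22699468  13.91239969] arc 0.20303858847428227 [0.16792109 0.19144295]
```

View pics/w2v.png

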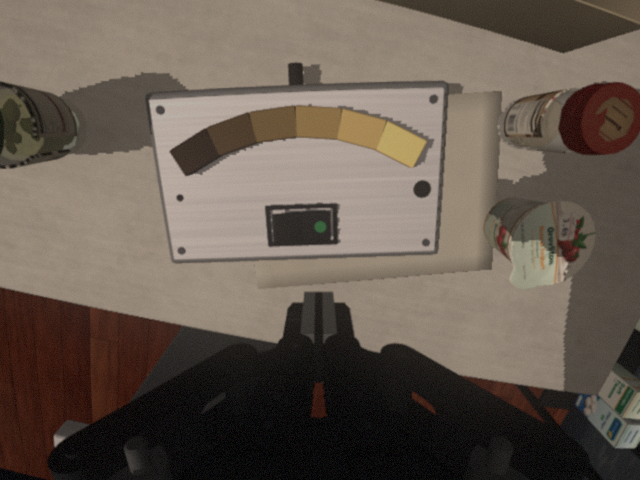

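The control hasn't moved (arc centre repeats within 0.1 mm). The rocker's green-dot half, with its dot at (320,227), looks level. Now I approach the dark end.

Call:
move_arm --increments "10 -17 15 0 -0.015 0 -1;10 -17 15 0 0 0 -1;10 -17 15 0 0 0 -1;10 -17 15 0 0 0 -1;10 -17 15 0 0 0 -1;10 -17 15 0 0 0 -1;2 -3 10 0 0 0 -1;0 0 0 0 0 0 -1;0 0 0 0 0 0 -1"

```text
time_s: 5.78
tcp_pos: [0.5297, 0.0029, 0.0589]
ee_rot: [[0.978, 0.206, -0.013], [0.206, -0.979, -0.006], [-0.014, 0.003, -1.0]]
force: [-0.5, -0.2, 0.1]
gripper_width: 0.001
```

```bash
cat > g.py <<'E'
# prints state and the tool-frame shift (mm) to arc angles (deg) at height z
import sys; from h import *
s=sense(); p=s["tcp_pos"]; R=s["ee_rot"]; C=np.array([.4051,-.1249]); q=p[:2]-C
print(round(s["time_s"],2),np.round(p,4),"force",np.round(s["force"],1),"zax",np.round(R[:,2],3),"ang %.1f r %.1fmm"%(np.degrees(np.arctan2(q[1],q[0])),1e3*np.hypot(*q)))
z=float(sys.argv[1])
for a in map(float,sys.argv[2:]):
    t=np.r_[C+.18*np.array([np.cos(np.radians(a)),np.sin(np.radians(a))]),z]; print(a,np.round(1e3*R.T@(t-p),1))
E
python3 - <<'E'
from m import *
c4=cal("wrist"); im,d=cams.get_image("wrist")
f=c4[1]
for nm,P in(("on half",(.5029,-.1264,.038)),("on near",(.499,-.112,.038)),("off half",(.493,-.084,.045)),("off end",(.4915,-.077,.045)),("face",(.48,-.15,.03))):
    q=c4[2]@np.array(P)+c4[3]; u,v=int(f*q[0]/q[2]+c4[0]["cx"]),int(f*q[1]/q[2]+c4[0]["cy"])
    if 0<=u<640 and 0<=v<480:
        o,r=ray(c4,u,v); print(nm,u,v,o+r*np.median(d[v-1:v+2,u-1:u+2]))
E
python3 g.py .06 43.8
```

```text
on half 524 368 [ 0.49639689 -0.13779034  0.03081707]
on near 498 369 [ 0.49897403 -0.11345917  0.03990105]
off half 454 378 [ 0.55018603 -0.03323996  0.12201381]
off end 442 378 [ 0.54952916 -0.02970091  0.12200101]
face 537 395 [ 0.45425416 -0.18702307  0.0015497 ]
5.83 [0.5294 0.0027 0.0589] force [ 0.2  0.  -0. ] zax [-0.013 -0.006 -1.   ] ang 45.7 r 178.1mm
43.8 [ 4.8  4.1 -1.1]
```

Call:
move_arm --increments "5 3 4 0 0.01 0 -1;0 0 4 0 0 0 -1;0 0 4 0 0 0 -1;0 0 1 0 0 0 -1;0 0 0 0 0 0 -1"

```text
time_s: 6.25
tcp_pos: [0.5361, -0.0016, 0.0465]
ee_rot: [[0.979, 0.203, 0.001], [0.203, -0.979, -0.003], [0.0, 0.003, -1.0]]
force: [0.3, 0.1, 0.2]
gripper_width: 0.003
```

```bash
python3 g.py .0385 45 43.8 40
```

```text
6.25 [ 0.5361 -0.0016  0.0465] force [0.3 0.1 0.2] zax [ 0.001 -0.003 -1.   ] ang 43.3 r 179.9mm
45.0 [-2.8 -4.7  8. ]
43.8 [-0.8 -1.5  8. ]
40.0 [5.2 8.8 8. ]
```

Slightly back towards the dark end, then press gently.

Call:
move_arm --increments "-1 -3 2 0 0 0 -1;0 0 2 0 0 0 -1;0 0 2 0 0 0 -1;0 0 1 0 0 0 -1;0 0 0.5 0 0 0 -1"

```text
time_s: 6.67
tcp_pos: [0.535, 0.0009, 0.0398]
ee_rot: [[0.979, 0.202, 0.003], [0.202, -0.979, -0.003], [0.003, 0.004, -1.0]]
force: [-1.1, -0.5, 3.3]
gripper_width: 0.003
```

```bash
python3 g.py .0385 45 40 36 32
```

```text
6.67 [0.535  0.0009 0.0398] force [-1.1 -0.5  3.3] zax [ 0.003 -0.003 -1.   ] ang 44.1 r 180.8mm
45.0 [-2.2 -2.   1.3]
40.0 [ 5.8 11.5  1.4]
36.0 [11.4 22.8  1.4]
32.0 [16.2 34.4  1.5]
```

Call:
move_arm --increments "3 6 0.3 0 0 0 -1;3 6 0.3 0 0 0 -1;3 6 0.2 0 0 0 -1;3 6 0.2 0 0 0 -1"

```text
time_s: 7.0
tcp_pos: [0.553, -0.0203, 0.0397]
ee_rot: [[0.979, 0.204, 0.005], [0.204, -0.979, -0.002], [0.004, 0.003, -1.0]]
force: [-1.3, 1.0, 2.8]
gripper_width: -0.004
```

```bash
python3 g.py .0388 36 32 28 24
```

```text
7.0 [ 0.553  -0.0203  0.0397] force [-1.3  1.   2.8] zax [ 0.005 -0.002 -1.   ] ang 35.3 r 181.2mm
36.0 [-2.  -1.7  0.9]
32.0 [ 2.7 10.   0.9]
28.0 [ 6.7 21.9  1. ]
24.0 [ 9.7 34.1  1. ]
```

Call:
move_arm --increments "1.5 6 0.3 0 0 0 -1;1.5 6 0.3 0 0 0 -1;1.5 6 0.2 0 0 0 -1;1.5 6 0.2 0 0 0 -1"

```text
time_s: 7.33
tcp_pos: [0.5663, -0.0454, 0.0389]
ee_rot: [[0.979, 0.203, 0.006], [0.203, -0.979, -0.001], [0.006, 0.003, -1.0]]
force: [-0.1, 2.5, 3.1]
gripper_width: -0.002
```

```bash
python3 g.py .0388 26 22 18 14
```

```text
7.33 [ 0.5663 -0.0454  0.0389] force [-0.1  2.5  3.1] zax [ 0.006 -0.001 -1.   ] ang 26.3 r 179.7mm
26.0 [0.5 0.7 0.1]
22.0 [ 3.2 13.   0.1]
18.0 [ 5.  25.4  0.2]
14.0 [ 5.9 37.9  0.2]
```

Call:
move_arm --increments "1.3 6 0.1 0 0 0 -1;1.3 6 0.1 0 0 0 -1;1.2 6 0 0 0 0 -1;1 6 0 0 0 0 -1"

```text
time_s: 7.67
tcp_pos: [0.5771, -0.0706, 0.0388]
ee_rot: [[0.979, 0.203, 0.006], [0.203, -0.979, -0.001], [0.006, 0.002, -1.0]]
force: [-1.1, 2.0, 3.2]
gripper_width: 0.005
```

```bash
python3 g.py .0388 18 14 10 6
```

```text
7.67 [ 0.5771 -0.0706  0.0388] force [-1.1  2.   3.2] zax [ 0.006 -0.001 -1.   ] ang 17.5 r 180.3mm
18.0 [-0.5 -1.5  0. ]
14.0 [ 0.4 11.1  0.1]
10.0 [ 0.5 23.6  0.1]
6.0 [-0.3 36.2  0.1]
```

Call:
move_arm --increments "0 6 0.1 0 0 0 -1;0 6 0.1 0 0 0 -1;0 6 0 0 0 0 -1;0 6 0 0 0 0 -1"

```text
time_s: 8.0
tcp_pos: [0.5829, -0.0966, 0.0388]
ee_rot: [[0.979, 0.203, 0.007], [0.203, -0.979, -0.001], [0.007, 0.003, -1.0]]
force: [-1.2, 1.7, 1.9]
gripper_width: 0.003
```

```bash
python3 g.py .0388 8 4 0 -4
```

```text
8.0 [ 0.5829 -0.0966  0.0388] force [-1.2  1.7  1.9] zax [ 0.007 -0.001 -1.   ] ang 9.0 r 180.1mm
8.0 [-0.3  3.3  0.1]
4.0 [-1.5 15.8  0.1]
0.0 [-3.6 28.1  0.1]
-4.0 [-6.6 40.4  0.1]
```

Call:
move_arm --increments "-0.5 6 0.1 0 0 0 -1;-0.5 6 0.1 0 0 0 -1;-0.8 6 0.1 0 0 0 -1;-1 6 0.1 0 0 0 -1"

```text
time_s: 8.33
tcp_pos: [0.5856, -0.1232, 0.0386]
ee_rot: [[0.979, 0.203, 0.008], [0.203, -0.979, -0.001], [0.008, 0.003, -1.0]]
force: [0.6, 2.1, 2.5]
gripper_width: 0.001
```

```bash
python3 g.py .0388 0 -4 -8 -12
```

```text
8.33 [ 0.5856 -0.1232  0.0386] force [0.6 2.1 2.5] zax [ 0.008 -0.001 -1.   ] ang 0.5 r 180.6mm
0.0 [-0.9  1.5 -0.2]
-4.0 [-3.8 13.7 -0.1]
-8.0 [-7.7 25.7 -0.1]
-12.0 [-12.3  37.4  -0.2]
```

Call:
move_arm --increments "-1.8 6 0 0 0 0 -1;-1.8 6 0 0 0 0 -1;-2 6 0 0 0 0 -1;-2 6 0 0 0 0 -1"

```text
time_s: 8.67
tcp_pos: [0.5833, -0.151, 0.0388]
ee_rot: [[0.979, 0.203, 0.009], [0.203, -0.979, -0.001], [0.008, 0.003, -1.0]]
force: [0.0, 1.1, 2.3]
gripper_width: 0.002
```

```bash
python3 g.py .0388 -10 -14 -16 -17
```

```text
8.67 [ 0.5833 -0.151   0.0388] force [0.  1.1 2.3] zax [ 0.009 -0.001 -1.   ] ang -8.3 r 180.1mm
-10.0 [-1.9  4.9  0. ]
-14.0 [-7.  16.4 -0. ]
-16.0 [-9.8 22.  -0. ]
-17.0 [-11.3  24.7  -0. ]
```

Call:
move_arm --increments "-2.5 6 0 0 0 0 -1;-2.5 6 0 0 0 0 -1;-2.5 5 0 0 0 0 -1;-2 3 0 0 0 0 -1;0 0 0 0 0 0 -1"

```text
time_s: 9.08
tcp_pos: [0.5773, -0.1764, 0.0389]
ee_rot: [[0.979, 0.202, 0.009], [0.202, -0.979, -0.001], [0.009, 0.003, -1.0]]
force: [0.0, 1.9, 3.2]
gripper_width: -0.001
```

```bash
python3 g.py .0388 -16 -17
```

```text
9.08 [ 0.5773 -0.1764  0.0389] force [0.  1.9 3.2] zax [ 0.009 -0.001 -1.   ] ang -16.6 r 179.7mm
-16.0 [ 1.2 -1.7  0.1]
-17.0 [-0.3  1.1  0.1]
```

The stroke is complete to the pale end, at about 2–3 N throughout. Lift off, back away and check.

Call:
move_arm --increments "0 0 -6 0 0 0 -1;0 0 -15 0 0 0 -1;0 0 -30 0 0 0 -1;0 0 -35 0 0 0 -1;-15 -5 -35 0 0 0 -1;-25 -10 -10 0 0 0 -1;-25 -10 0 0 0 0 -1;-10 -5 0 0 0 0 -1;0 0 0 0 0 0 -1;0 0 0 0 0 0 -1"

```text
time_s: 9.92
tcp_pos: [0.4881, -0.1623, 0.1738]
ee_rot: [[0.979, 0.202, -0.006], [0.202, -0.979, -0.003], [-0.007, 0.002, -1.0]]
force: [1.0, -0.2, -0.2]
gripper_width: 0.001
```

```bash
python3 - <<'E'
from m import *
s=sense(); print(s["time_s"],s["tcp_pos"],s["force"])
c4=cal("wrist"); im,d=cams.get_image("wrist"); f=c4[1]
def px(P):
    q=c4[2]@np.array(P)+c4[3]; return int(f*q[0]/q[2]+c4[0]["cx"]),int(f*q[1]/q[2]+c4[0]["cy"])
x,y=px((.498,-.10,.04)); print(x,y); print("dot",dot(im,c4,(x-40,y-40,x+40,y+40)))
m,c,lo,hi,r,P=strip(im,c4,(0,0,640,y-35),60); print("strip",m.sum(),c,np.degrees([lo,hi,(lo+hi)/2]),r)
pv=np.array([.495,-.0995]); ydir=np.array([-.24,.97])
for k in(-22,-18,-14,-10,-6,6,10,14,18,22):
    P=np.r_[pv+k*1e-3*ydir,.04]; u,v=px(P); o,rr=ray(c4,u,v); print(k,np.round((o+rr*np.median(d[v-2:v+3,u-1:u+2]))*1e3,1))
for a in(35,14,-10):
    P=np.r_[c+.18*np.array([np.cos(np.radians(a)),np.sin(np.radians(a))]),.042]; u,v=px(P); o,rr=ray(c4,u,v); print("strip z",o+rr*d[v,u])
cv2.imwrite("pics/w3.png",cv2.resize(im[max(0,y-160):y+60,max(0,x-200):x+200],None,fx=2,fy=2))
E
```

```text
9.9167 [ 0.48810238 -0.16229187  0.173771  ] [ 0.98848284 -0.2295357  -0.21619774]
246 202
dot (32, np.float64(267.21875), np.float64(203.875), array([ 0.50107009, -0.11701918,  0.043     ]))
strip 8739 [ 0.40501909 -0.12524621] [-18.27145832  46.30599894  14.01727031] [0.16782332 0.1914394 ]
-22 [ 501.  -120.6   39.7]
-18 [ 499.4 -116.7   40. ]
-14 [ 498.2 -112.4   38.8]
-10 [ 497.4 -108.3   38.9]
-6 [ 496.6 -104.2   38.8]
6 [494.3 -93.4  42.2]
10 [493.8 -89.6  43.4]
14 [493.4 -85.9  45. ]
18 [492.9 -82.8  45.7]
22 [492.  -78.6  45.2]
strip z [ 0.55419621 -0.01866606  0.04233748]
strip z [ 0.58119081 -0.08007152  0.0419801 ]
strip z [ 0.58325945 -0.15590103  0.04356829]
```

View pics/w3.png

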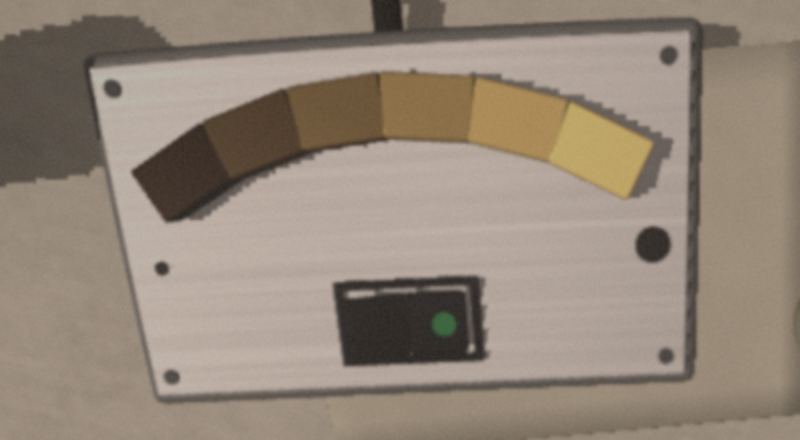

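The picture shows the strip intact, the control in place and the green-dot half down, dot at (444,324). I'll fit the slope of that half against the face to confirm it's fully on.

```bash
python3 - <<'E'
from m import *
c4=cal("wrist"); ds=[]
for i in range(4): im,d=cams.get_image("wrist"); ds.append(d)
d=np.median(ds,0); C=np.array([.495,-.0995]); ex=np.array([.97,.242]); ey=np.array([-.242,.97])
L=[]
for v in range(120,270):
    for u in range(150,400):
        if d[v,u]>0:
            o,r=ray(c4,u,v); p=o+r*d[v,u]; q=p[:2]-C; L.append((q@ex,q@ey,p[2]))
L=np.array(L)*1e3
def fit(m,n):
    A=np.c_[L[m][:,:2],np.ones(m.sum())]; print(n,m.sum(),np.round(np.linalg.lstsq(A,L[m][:,2],rcond=None)[0],4))
ax=abs(L[:,0])<9
fit(ax&(L[:,1]>-21)&(L[:,1]<-4),"on"); fit(ax&(L[:,1]<21)&(L[:,1]>4),"off")
fit((abs(L[:,0])<20)&(((L[:,1]>35)&(L[:,1]<60))|((L[:,1]<-35)&(L[:,1]>-60))),"face")
s=sense(); print(s["time_s"],s["force"])
E
```

```text
on 428 [ 1.19000e-02 -3.99000e-02  3.90667e+01]
off 469 [4.30000e-03 3.34600e-01 4.06868e+01]
face 2637 [-5.00000e-04  8.00000e-04  3.09534e+01]
10.1667 [ 0.26471682  0.25525722 -0.34216142]
```

Evidence that it's fully on: the press met a hard stop (34 N against the 2–4 N it takes), and the raised off half now slopes 0.33. Hand further away, then hand in.

Call:
move_arm --increments "0 -5 -30 0 0 0 -1;-10 -5 -30 0 0 0 -1;-20 -5 -10 0 0 0 -1;-20 0 0 0 0 0 -1;-10 0 0 0 0 0 -1;0 0 0 0 0 0 -1;0 0 0 0 0 0 -1"

```text
time_s: 10.75
tcp_pos: [0.4278, -0.1599, 0.2419]
ee_rot: [[0.98, 0.201, -0.018], [0.201, -0.98, -0.003], [-0.018, -0.001, -1.0]]
force: [-0.6, 0.0, 0.1]
gripper_width: -0.001
```

```bash
python3 - <<'E'
from m import *
im,d=cams.get_image("top"); c4=cal("top"); im0=cv2.imread("pics/top0.png")
for nm,b in(("olive",(235,195,290,250)),("pepper",(463,162,512,210)),("pot",(475,210,525,260))):
    a=im0[b[1]:b[3],b[0]:b[2]].astype(np.float32).mean(2); e=im[b[1]:b[3],b[0]:b[2]].astype(np.float32).mean(2); print(nm,cv2.phaseCorrelate(a,e),abs(a-e).mean())
s=sense(); print(s["time_s"],s["tcp_pos"],s["force"]); print(workorder.close_job())
E
```

```text
olive ((0.11490217914316148, -0.03791473667654799), 0.6726757458845775) 26.985565
pepper ((13.523646673658796, 10.129399417736455), 0.017710194985071818) 40.027637
pot ((8.562385778930615, -0.1874051851194416), 0.18377930221557617) 46.0276
10.8 [ 0.42796115 -0.15986192  0.24178103] [-0.7193961   0.45231222 -0.26806815]
the job is handed in; nothing more can be done
None
```

I pressed the green-dotted half of the rocker down to its stop. I then ran the closed fingertips along the whole strip, from the dark end to the pale end. The job was handed in at 10.8 s with the hand about 0.2 m above the control and touching nothing.

- **Rocker:** it met a hard stop at about 38 mm, with a brief peak of about 34 N. The last depth fit shows the raised off half sloping 0.33. The pressed half is nearly level, with a residual slope of about 0.04 rad, so the camera puts the joint at about 0.30–0.32 instead of 0.34. I put that down to depth error and did not press again.
- **Strip:** the force read 2–3 N at every check, with the fingertips about 3 mm down (its stop is at 8 mm). I started and ended about 6 mm from the two ends, so the fingertips covered both. It sprang back to about 42 mm.
- **Control:** the strip's arc centre repeated within 0.5 mm before and after, so the control did not move.
- **Jars and pot:** the final picture comparison confirmed only the olive jar as unmoved. For the pepper jar and the pot the image match was unreliable, probably because the arm or its shadow was in view. No unexpected contact force appeared at any check, and the planned path stayed clear of both.

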